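# Load and close the dry-block heater

### The job

Load the dry-block heater on the lab bench: set the rectangular aluminium tube block (not the round one) down gently into the rectangular well of its sloping deck until it sits flat on the floor of the well. Then swing the open white hood over past upright and lower it gently, without letting it slam, until it is fully shut; last, turn the black turnbutton beside it fully across the hood's steel tongue. Leave everything else on the bench where it stands.

Things in the scene. Friction and masses are not known exactly. Their poses are not given: they have to be found in the camera images.
- heater: Dry-block heater, fixed to the bench: a grey wedge-shaped housing 190 mm deep and 240 mm wide with a white top (the deck) that slopes 25 degrees up away from the robot. Origin: on the bench under the deck's centre; x points to its rear (uphill), y to its left (the turnbutton's side), z up. Deck surface 50 mm above the bench at the front edge, 130 mm at the rear edge.
- deck: The sloping white deck, fixed on the heater. Origin: on its top surface, 99 mm above the bench. x points uphill along the slope, y along the hinge to the left, z out of the deck square to it (25 degrees from vertical). The surface spans x -115 to +75 mm, y -120 to +120 mm.
- well (a point): Centre of the floor of the rectangular well in the deck, at (22.5, -35, -14) mm in the deck's frame. The well is 52 mm along the deck's x, 78 mm along its y and 14 mm deep. Its axes are the deck's. A seated tube block stands 26 mm proud of the deck, so grip the block by its upper 23 mm, or the fingertips strike the deck first.
- tube_block: Rectangular aluminium block with six dark holes in its top, 44 (x) x 70 (y) x 40 mm high, about 0.3 kg, loose, standing upright on the bench left or right of the heater. Origin: centre of its underside, z up. It goes into the well upright to the deck, its 70 mm side along the deck's y, either way round.
- round_block: Round aluminium block with five holes, 58 mm diameter, 40 mm high; the wrong one, to be left alone. It stands on the other side of the heater. Origin: centre of its underside.
- lid (a joint): Angle of the white hood's hinge: 0 = shut flat on the deck, about 2.0 = upright, 2.42 = its rear stop, leaning back past upright. It starts open, resting on the rear stop (2.42). The hinge (along the deck's y) has slight friction; the hood balances at about 1.6, stays put only within about 0.25 rad of that, and otherwise falls, back or forward. Let go more than a few mm above shut, it slams.
- lid_hinge (a point): Middle of the hood's hinge line, at (70, -35, 0) mm in the deck's frame. The hood is a white box without a bottom, 95 mm from hinge to free edge, 120 mm wide, 40 mm high, about 0.3 kg.
- lid_handle (a point): Middle of the hood's handle, a round steel bar of 12 mm diameter parallel to the hinge, 76 mm free length between two posts, standing 38 mm off the hood's front wall. With the hood shut it lies 133 mm downhill from the hinge line and 30 mm above the deck surface (square to the deck); the point turns with the hood about the hinge. The bar can turn in a pinch, so the tool need not turn with the hood.
- latch (a joint): Angle of the turnbutton: 0 = pointing downhill (released), 1.57 = stop, pointing to the deck's -y, across the hood's tongue. Grows counter-clockwise seen from above the deck. Starts at 0 to 0.35; slight friction, stays where left.
- latch_pivot (a point): Turnbutton's axis (square to the deck) at mid-height of its wing, 23.5 mm above the deck at (22.5, 85) mm in the deck's frame. The wing is an upright black bar 10 mm thick, 25 mm high (11 to 36 mm above the deck), 52 mm long: from 10 mm behind the axis to 42 mm ahead of it. When the hood is shut, its steel tongue (30 mm wide, 8 mm high) reaches from the hood's side to 25 mm short of the axis, under the turned wing.
- latch_tip (a point): Tip of the turnbutton's wing, 42 mm from its axis, at the wing's mid-height.
- beaker: Bystander: glass beaker, 72 mm diameter, 90 mm high. Origin: centre of its underside.
- amber_bottle: Bystander: amber glass bottle, 64 mm diameter, 140 mm high. Origin: centre of its underside.
- jar: Bystander: white plastic jar, 60 mm diameter, 70 mm high. Origin: centre of its underside.
- tube_rack: Bystander: empty grey tube rack, 70 x 140 x 45 mm. Origin: centre of its underside.
- dish: Bystander: shallow white dish, 90 mm diameter, 20 mm high. Origin: centre of its underside.
- screwdriver: Bystander: screwdriver lying on the bench. Origin: on its axis near its middle.
Not all that is in view belongs to the job. What is shaped like the tube_block but purple is not meant.

How it is judged:
By the outcome, as a careful person would: the job done as asked, in the order asked, and still so for the second after the job is handed in, with the robot touching nothing.
It also fails if it takes over 67 s, if anything falls off the work surface, if the arm or the gripper's body presses on something with over 40 N, if the wrist force passes 120 N, or if a joint passes its speed limit or range.

### The arm

A 6-joint arm with a two-finger parallel gripper is mounted at the origin on the work surface. World frame = base frame: x ahead of the robot, y to its left, z up, the work surface at z = 0. Lengths are in mm, angles in rad, forces in N, time in s.
With the tool pointing down it reaches from about 275 to 1000 mm from the base axis. Payload 8.4 kg.
Tool frame: the origin (TCP) lies midway between the tips of the shut fingers; the grasp point (between the pads) lies 19 mm behind it; z points along the fingers, y is the direction in which the jaws open and shut (so a half turn about z gives the same grasp; the last joint's range is limited). The gripper opens to 85 mm and grips with 20 to 120 N. Pads are 22 mm wide; open, the fingers measure 114 mm over their backs; the gripper's body (76 mm by 85 mm) begins 54 mm behind the grasp point. The pads swing forward as they close: fully open they stand 13 mm farther back than shut.
Start: joints at [-1.137, 0.353, 1.633, -0, 1.155, -0.002], TCP at [263.834, -566.586, 231.281] pointing down, gripper open.
Joint ranges: [-2.63, 2.63], [-0.92, 2.1], [0.06, 2.66], [-1.3, 4.44], [0, 2.69], [-3.02, 3.02]. Speed limits (rad/s): [2.22, 2.22, 2.79, 3.14, 3.14, 3.14].

### API

Orientations are given as [roll, pitch, yaw] about the fixed x, y, z axes, in that order (R = Rz(yaw) Ry(pitch) Rx(roll)).
In Python, from rig import * gives the robot as it stands.
- The arm moves only by the tool play_rows, never from a script. Its argument "moves" is a list of rows, each a list of 3 entries, a list of its own where there are three numbers: the shift along the tool's x, y, z in m, then the turn, a rotation vector about the tool's x, y, z in rad, then the opening in per cent of the stroke, from 0 (shut) to 100 (fully open). In form: [[[x, y, z], [rx, ry, rz], fingers], ...]. A call has 1 to 20 rows; each row shifts and turns the commanded pose from where the row before left it, along the tool's axes as they then stand; what a row does not reach is not made up. A row lasts 1/10 s, in which the tool goes at most 50 mm and 8.59 degrees, less where a joint would pass 70% of its speed; a pose out of reach is approached as far as the arm can. A call is refused whole if a number of a shift passes 0.05 or a number of a turn 0.15, either way. A call with a gripper value outside its range is refused whole. The fingers move at their own pace and stop on an object; "squeeze" is the grip in N (left out, the last holds). Time passes only in rows, so rows that do not move let the fingers close. It gives the time, the measured TCP pose, the force and the opening at its end, in the units of the state.
- sense(): the state, without advancing time (a new reading comes with each control period).
- grab_frame(name): name is "scene" or "side" or "wrist"; returns a dict with "pixels" (384x512x3 uint8, red, green, blue), "intrinsics" (3x3 intrinsics, pixels), "R" (3x3) and "t" (3): a world point X has camera coordinates R X + t. Camera axes: x right, y down, z forward; pixel columns grow to the right and rows downward; lengths in mm; the calibration is good to about 2 mm. A picture is of the moment at which its call begins. There is no depth.
- sign_off(): hands the job in, once; it reports no verdict.
The state is a dict: "clock": time; "qpos": joint angles; "qvel": joint speeds; "joint_efforts": joint torques, N m; "eef_pos": TCP position; "tcp_rot": TCP orientation; "contact_force": force on the tool from outside, world axes, zero at the start; "wrist_torque": the same for the moment, N m; "opening": opening from 0.0 (shut) to 1.0 (fully open).
Only numpy, scipy, OpenCV 4.12 (cv2) and the standard library are available. Lean on these libraries where they do the work, as an engineer would, in place of code of your own. Each camera call takes 0.05 s, during which the arm holds its last target. There are 200 camera calls.

## Working session

There is one attempt and no reset: what is moved stays moved. The work goes in short steps, Python scripts to look and compute and a tool call to move; the robot and the scene stay as the last step left them, time stands still between calls to the robot, and variables do not carry over. Pictures are saved under pics/ and viewed, about 8 in all and at most 12, crops included, and the job is handed in when it is done.

Besides the shell and the picture viewer there is one more tool, called after "Emit:" as a command line: name --argument value ..., lists and objects as JSON in quotes. play_rows: Moves the arm, as the interface text tells. Its arguments: {"type":"object","properties":{"moves":{"type":"array"},"squeeze":{"type":"number"}},"required":["moves"]}

```bash
mkdir -p pics; ls; python3 - <<'E'
from rig import *
import cv2,numpy as np
for n in("scene","side"):
    f=grab_frame(n);cv2.imwrite(f"pics/{n}0.png",cv2.cvtColor(f["pixels"],cv2.COLOR_RGB2BGR))
    np.savez(f"pics/{n}0.npz",**f)
    print(n,f["intrinsics"].tolist(),np.round(f["R"],4).tolist(),np.round(f["t"],1), "C",np.round(-f["R"].T@f["t"]))
a=[cv2.imread(f"pics/{n}0.png") for n in("scene","side")]
cv2.imwrite("pics/both0.png",cv2.resize(np.vstack(a),None,fx=.78,fy=.78,interpolation=cv2.INTER_AREA))
print(sense())
E
```

```text
pics
scene [[395.1170344852716, 0.0, 253.1502480387582], [0.0, 395.1170344852716, 192.0836958098568], [0.0, 0.0, 1.0]] [[-0.2961, 0.955, 0.0161], [0.6793, 0.2224, -0.6993], [-0.6714, -0.1961, -0.7146]] [ 107.9 -255.9 1731.5] C [1368.  293. 1057.]
side [[487.01691986809874, 0.0, 257.41452055234936], [0.0, 487.01691986809874, 185.25891558301697], [0.0, 0.0, 1.0]] [[-0.9046, -0.4256, 0.0224], [-0.2735, 0.5394, -0.7964], [0.3269, -0.7266, -0.6043]] [ 428.6  218.4 1747.6] C [-124. 1334. 1221.]
{'clock': 0.1, 'qpos': array([-1.13740895e+00,  3.53542680e-01,  1.63408842e+00, -3.85566469e-06,
        1.15522619e+00, -2.37834755e-03]), 'qvel': array([ 6.34970362e-05, -5.40230929e-04, -7.19505079e-04, -8.35848144e-04,
        1.36800988e-03, -1.01437093e-03]), 'joint_efforts': array([-1.98367976e-03, -6.06355405e+01, -3.42819250e+01,  7.28466375e-05,
        4.01468278e-03,  3.02155331e-05]), 'eef_pos': array([ 263.63711302, -566.17722588,  230.64711792]), 'tcp_rot': array([-3.14032801e+00,  5.17769779e-07,  4.35767279e-01]), 'contact_force': array([-0.37330933, -0.14231237, -0.32739482]), 'wrist_torque': array([ 0.03131753,  0.04406029, -0.0307021 ]), 'opening': 1.0054268198237584}
```

View pics/scene0.png

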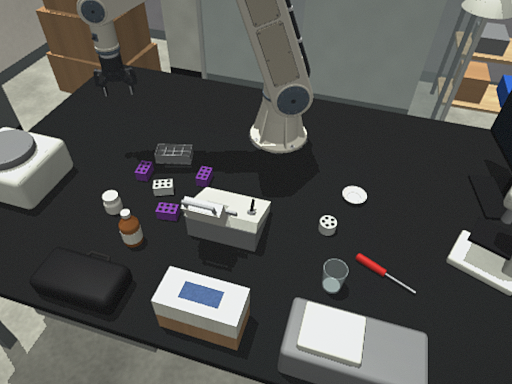

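View pics/side0.png

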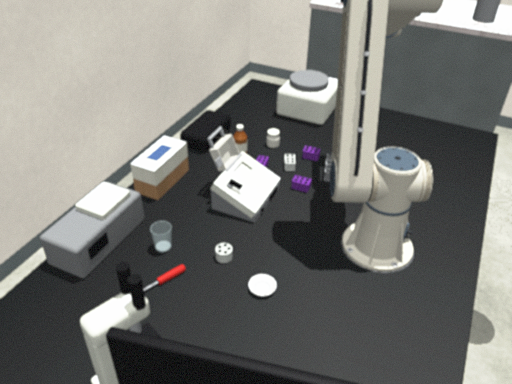

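In the scene picture, four things have the block's shape: a grey-white one at (163,186) and purple ones at (145,170), (204,175) and (168,211). The grey one fits because it is aluminium and has six holes. The round block is at (328,224). I'll confirm this in an enlarged crop.

```bash
python3 - <<'E'
import cv2,numpy as np
a=cv2.imread("pics/scene0.png")[140:260,135:285]; b=cv2.imread("pics/side0.png")[115:225,195:320]
a=cv2.resize(a,None,fx=5,fy=5,interpolation=cv2.INTER_CUBIC); cv2.imwrite("pics/ca.png",a)
b=cv2.resize(b,None,fx=5,fy=5,interpolation=cv2.INTER_CUBIC); cv2.imwrite("pics/cb.png",b)
E
```

```text
(no output)
```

View pics/ca.png

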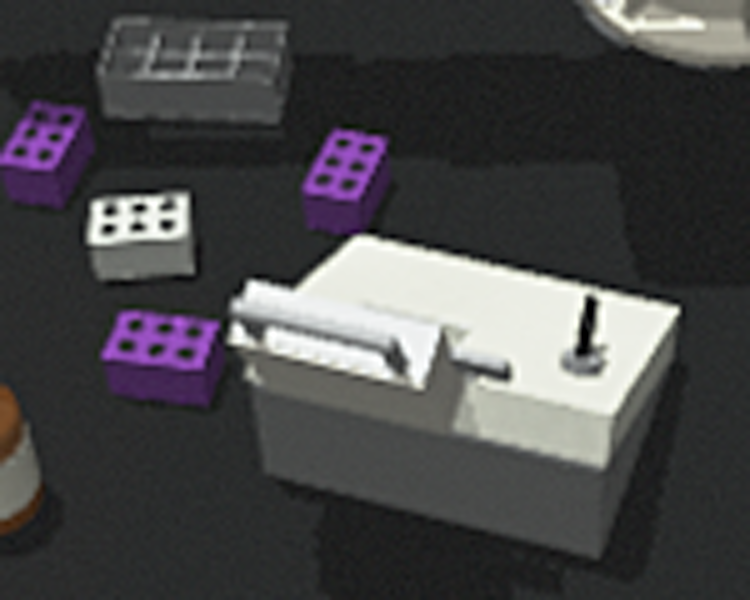

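View pics/cb.png

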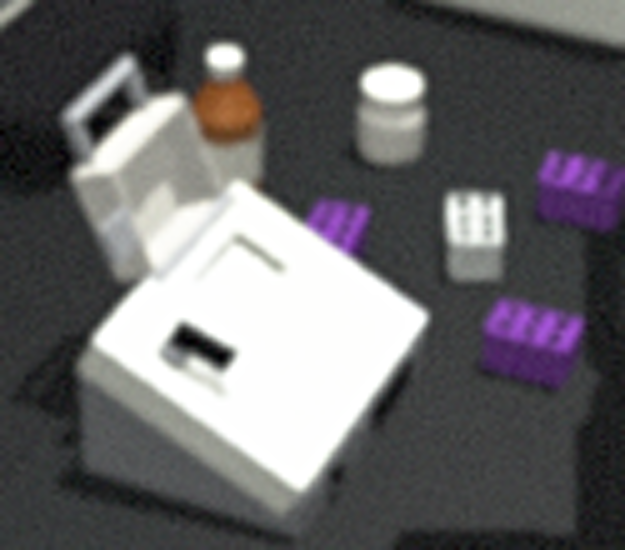

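The aluminium block (crop a, 140,235) is grey-white with six holes. It stands among three purple decoys, on the heater's -y side. Next I'll get the heater and block poses from corner rays.

```bash
cat > h.py <<'E'
import numpy as np,cv2
from scipy.spatial.transform import Rotation as Ro
from scipy.optimize import least_squares
def proj(f,X):
    c=np.atleast_2d(X)@f["R"].T+f["t"]; p=c@f["intrinsics"].T; return p[:,:2]/p[:,2:]
def ray(f,uv,z):
    d=f["R"].T@np.linalg.inv(f["intrinsics"])@np.array([*uv,1.]); C=-f["R"].T@f["t"]; return C+d*(z-C[2])/d[2]
def deckT(x,y,yaw):
    R=Ro.from_euler('z',yaw).as_matrix()@Ro.from_euler('y',-np.radians(25)).as_matrix()
    return R,np.array([x,y,99.])
E
python3 - <<'E'
from h import *
S=np.load("pics/scene0.npz");D=np.load("pics/side0.npz")
ca=lambda u,v:(135+u/5-.4,140+v/5-.4); cb=lambda u,v:(195+u/5-.4,115+v/5-.4)
P=[(-115,-120),(-115,120),(75,120),(75,-120)]
oa=[ca(355,235),ca(680,306),ca(612,414)]; ob=[cb(428,318),cb(300,490),cb(92,345),cb(237,183)]
pts=np.array([(*p,0) for p in P],float)
def res(q):
    R,t=deckT(*q); W=pts@R.T+t
    return np.r_[(proj(S,W)[:3]-oa).ravel(),(proj(D,W)-ob).ravel()]
print("2view height check front+y:",ray(S,oa[1],50),ray(D,ob[1],50)," rear+y",ray(S,oa[2],130),ray(D,ob[2],130)," front-y",ray(S,oa[0],50),ray(D,ob[0],50))
r=least_squares(res,[450,0,0]);print("heater",r.x,np.round(r.fun,1))
# block: white mask in crops
for f,box,n in((S,(150,174,178,198),'S'),(D,(280,150,300,174),'D')):
    im=f["pixels"];x0,y0,x1,y1=box
    hsv=cv2.cvtColor(im,cv2.COLOR_RGB2HSV)[y0:y1,x0:x1]
    m=((hsv[...,2]>200)&(hsv[...,1]<60)).astype(np.uint8)
    m=cv2.morphologyEx(m,cv2.MORPH_CLOSE,np.ones((5,5)))
    c=max(cv2.findContours(m,0,2)[0],key=cv2.contourArea)
    b=cv2.boxPoints(cv2.minAreaRect(c))+[x0,y0]
    w=np.array([ray(f,p+np.array((c.reshape(-1,2)*0)[0]),40) for p in c.reshape(-1,2)+[x0,y0]])[:,:2].astype(np.float32)
    print(n,m.sum(),"world rect",cv2.minAreaRect(w))
top=[ca(88,196),ca(190,190),ca(195,237),ca(86,243)]
print(np.round([ray(S,p,40) for p in top])); 
print(np.round([ray(D,cb(*p),40) for p in ((446,193),(503,193),(507,245),(446,245))]))
E
```

```text
2view height check front+y: [444.28641301  87.78106763  50.        ] [447.36360523  83.31112672  50.        ]  rear+y [617.77146152  88.69586227 130.        ] [617.45699228  88.58654555 130.        ]  front-y [ 449.49149704 -153.88038496   50.        ] [ 446.93302302 -157.72137892   50.        ]
heater [ 5.50715239e+02 -3.28254655e+01  8.66862637e-03] [ 0.2 -0.4 -0.5  0.1 -0.3 -0.3 -0.5  0.4  0.1  0.5  0.1 -0.3 -0.4  0.3]
S 150 world rect ((475.1220397949219, -314.9231872558594), (43.07223892211914, 65.25869750976562), 23.126718521118164)
D 91 world rect ((472.0834045410156, -321.6011047363281), (39.43778991699219, 71.15282440185547), 22.607742309570312)
[[ 464. -361.   40.]
 [ 434. -292.   40.]
 [ 478. -268.   40.]
 [ 508. -340.   40.]]
[[ 510. -349.   40.]
 [ 466. -372.   40.]
 [ 433. -298.   40.]
 [ 479. -274.   40.]]
```

Heater: deck at about (551, -33), yaw about 0.01, with pixel residuals of 0.5 or less. Block: about (472, -318), yaw about 0.41, and its measured size matches 44×70. Moving over the block now.

Emit:
play_rows --moves '[[[0.036,-0.017,0],[0,0,0],100],[[0.036,-0.017,0],[0,0,0],100],[[0.036,-0.017,0],[0,0,0],100],[[0.036,-0.017,0],[0,0,0],100],[[0.036,-0.017,0],[0,0,0],100],[[0.036,-0.017,0],[0,0,0],100],[[0.036,-0.017,0],[0,0,0],100],[[0.036,-0.017,0],[0,0,0],100],[[0,0,0],[0,0,-0.14],100],[[0,0,0],[0,0,-0.14],100],[[0,0,0],[0,0,-0.14],100],[[0,0,0],[0,0,-0.14],100],[[0,0,0],[0,0,-0.14],100],[[0,0,0],[0,0,-0.14],100],[[0,0,0],[0,0,-0.14],100],[[0,0,0],[0,0,-0.14],100],[[0,0,0],[0,0,-0.14],100],[[0,0,0],[0,0,-0.14],100],[[0,0,0],[0,0,-0.14],100]]'

```text
clock: 2.0
eef_pos: [467.3, -321.6, 230.9]
tcp_rot: [-3.141, -0.001, 1.982]
contact_force: [-0.5, 0.7, 0.5]
opening: 1.0
```

```bash
cat >> h.py <<'E'
def need(s,pos,R):
    "shift in present tool axes, then turn about present tool axes"
    R0=Ro.from_euler('xyz',s["tcp_rot"]).as_matrix()
    print("shift",np.round(R0.T@(np.array(pos)-s["eef_pos"]),1),"turn",np.round(Ro.from_matrix(R0.T@R).as_rotvec(),3))
def down(psi,tilt=0):
    "tool down, yaw psi; tilt>0 leans the pointing direction to +world x (for psi=pi/2)"
    return Ro.from_euler('y',-tilt).as_matrix()@Ro.from_euler('xyz',[np.pi,0,psi]).as_matrix()
E
python3 - <<'E'
from rig import *
from h import *
s=sense();print(s["clock"],s["eef_pos"],s["tcp_rot"],s["qpos"])
f=grab_frame("wrist");np.savez("pics/w1.npz",**f);cv2.imwrite("pics/w1.png",cv2.cvtColor(f["pixels"],cv2.COLOR_RGB2BGR))
hsv=cv2.cvtColor(f["pixels"],cv2.COLOR_RGB2HSV)
m=((hsv[...,2]>150)&(hsv[...,1]<50)).astype(np.uint8)
m=cv2.morphologyEx(m,cv2.MORPH_CLOSE,np.ones((25,25)))
for c in cv2.findContours(m,0,2)[0]:
    if cv2.contourArea(c)>1500:
        w=np.array([ray(f,p,40) for p in c.reshape(-1,2)])[:,:2].astype(np.float32)
        print(cv2.boundingRect(c),cv2.contourArea(c),cv2.minAreaRect(w))
E
```

```text
2.0 [ 467.25985122 -321.5627101   230.91491601] [-3.14118693e+00 -6.27820614e-04  1.98157183e+00] [-6.05390381e-01  2.64467959e-01  1.75884130e+00 -1.58627710e-05
  1.11903076e+00 -1.01615908e+00]
(297, 273, 60, 77) 3372.0 ((607.352294921875, -446.56024169921875), (63.89643096923828, 104.11520385742188), 45.993499755859375)
(427, 211, 70, 65) 1785.0 ((694.3154296875, -309.8479309082031), (68.96031188964844, 63.74797439575195), 83.9945068359375)
(234, 126, 47, 73) 2955.0 ((468.9440002441406, -316.9792175292969), (44.37467956542969, 72.65010833740234), 25.450702667236328)
(23, 48, 94, 160) 11200.0 ((290.45758056640625, -363.47796630859375), (86.7486801147461, 147.5598602294922), 16.069326400756836)
(327, 0, 185, 54) 3784.0 ((550.397216796875, -124.76594543457031), (176.73138427734375, 40.4608039855957), 9.14827823638916)
```

View pics/w1.png

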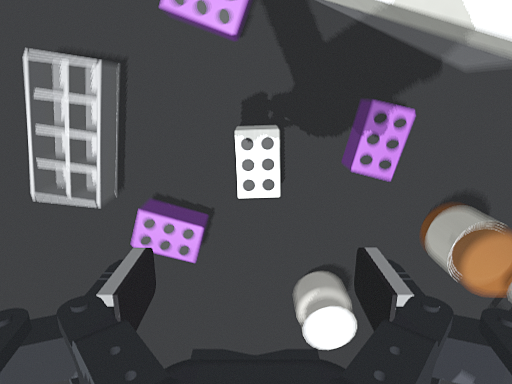

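The wrist view shows the grey block at about (258,168), nearly square to the jaws, with purple decoys clear to the left (170,232) and right (380,140). The jar is at (325,310). I'll take the top-face corners only, because the strip above row 138 is the block's side.

```bash
python3 - <<'E'
from rig import *
from h import *
f=np.load("pics/w1.npz");s=sense()
g=cv2.cvtColor(f["pixels"],cv2.COLOR_RGB2GRAY)
m=(g[110:215,215:300]>228).astype(np.uint8)
print([int(v) for v in g[118:150,270]],[int(v) for v in g[150,228:290:2]])
m=cv2.morphologyEx(m,cv2.MORPH_CLOSE,np.ones((25,25)))
c=max(cv2.findContours(m,0,2)[0],key=cv2.contourArea);print(cv2.boundingRect(c))
w=np.array([ray(f,p+[215,110],40) for p in c.reshape(-1,2)])[:,:2].astype(np.float32)
r=cv2.minAreaRect(w);print(r)
q=[ray(f,p,40) for p in((235,139),(279,138),(281,197),(238,198))];print(np.round(q),np.mean(q,0))
need(s,[*r[0],15.5],down(np.pi/2+np.radians(r[2])))
E
```

```text
[56, 48, 47, 48, 46, 40, 52, 120, 149, 143, 147, 197, 228, 229, 227, 226, 225, 225, 244, 222, 114, 102, 114, 116, 118, 115, 116, 116, 111, 100, 147, 253] [66, 66, 67, 41, 255, 255, 255, 255, 255, 235, 238, 255, 255, 255, 255, 255, 255, 255, 255, 255, 255, 255, 255, 255, 255, 255, 63, 44, 47, 70, 65]
(20, 20, 45, 69)
((469.5210876464844, -318.5275573730469), (43.366153717041016, 68.82560729980469), 25.33397102355957)
[[ 439. -304.   40.]
 [ 478. -286.   40.]
 [ 505. -340.   40.]
 [ 465. -359.   40.]] [ 471.97295554 -321.96476315   40.        ]
shift [  1.7   3.4 215.4] turn [-0.    -0.001 -0.023]
```

Emit:
play_rows --moves '[[[0.002,0.003,0.02],[0,0,-0.023],100],[[0,0,0.04],[0,0,0],100],[[0,0,0.04],[0,0,0],100],[[0,0,0.04],[0,0,0],100],[[0,0,0.03],[0,0,0],100],[[0,0,0.02],[0,0,0],100],[[0,0,0.015],[0,0,0],100],[[0,0,0.01],[0,0,0],100],[[0,0,0],[0,0,0],100],[[0,0,0],[0,0,0],40],[[0,0,0],[0,0,0],40],[[0,0,0],[0,0,0],40],[[0,0,0],[0,0,0],40],[[0,0,0],[0,0,0],40],[[0,0,0],[0,0,0],40],[[0,0,0],[0,0,0],40]]' --squeeze 50

```text
clock: 3.65
eef_pos: [470.2, -319.2, 17.4]
tcp_rot: [3.141, 0.002, 1.999]
contact_force: [-1.1, 1.4, 5.9]
opening: 0.5
```

```bash
python3 - <<'E'
from rig import *
from h import *
s=sense();print(s["clock"],s["eef_pos"],s["tcp_rot"],s["contact_force"],s["opening"])
E
```

```text
3.65 [ 470.18170422 -319.17050361   17.43276956] [3.14058341e+00 1.58554797e-03 1.99864580e+00] [-1.09467639  1.41524906  5.87891269] 0.5002752021525174
```

Emit:
play_rows --moves '[[[0,0,-0.01],[0,0,0],40],[[0,0,-0.03],[0,0,0],40],[[0,0,-0.04],[0,0,0],40],[[0,0,-0.04],[0,0,0],40],[[0,0,-0.04],[0,0,0],40],[[0,0,-0.03],[0,0,0],40],[[0,0,0],[0,0,0],40]]'

```text
clock: 4.35
eef_pos: [471.4, -320.1, 211.5]
tcp_rot: [3.137, 0.007, 1.999]
contact_force: [0.9, 0.0, -3.2]
opening: 0.502
```

```bash
cat >> h.py <<'E'
HT=(550.7,-32.8,0.0087)
def dk(p):
    R,t=deckT(*HT); return R@np.array(p,float)+t
def dR(tilt=0.):
    "tool z = -deck z turned by tilt, tool y along deck -+x, psi=pi/2"
    return Ro.from_euler('z',HT[2]).as_matrix()@down(np.pi/2,np.radians(25)-tilt)
E
python3 - <<'E'
from rig import *
from h import *
s=sense();print(s["clock"],s["eef_pos"],s["opening"],s["contact_force"])
print(dk([22.5,-35,-14]),dR().round(2).tolist())
need(s,dk([22.5,-35,-14+17.4+80]),dR())
E
```

```text
4.35 [ 471.4299769  -320.07266731  211.49871886] 0.5021196260709699 [ 0.9232255   0.03534533 -3.23310834]
[577.31208139 -67.56979367  95.82060187] [[-0.01, 0.91, 0.42], [1.0, 0.01, 0.0], [0.0, 0.42, -0.91]]
shift [202.7 163.4  26.7] turn [-0.424 -0.086  0.414]
```

Emit:
play_rows --moves '[[[0.015,0.012,0.0],[0,0,0],40],[[0.028,0.023,0.0],[0,0,0],40],[[0.03,0.024,0.0],[0,0,0],40],[[0.03,0.024,0.0],[0,0,0],40],[[0.03,0.024,0.005],[0,0,0],40],[[0.03,0.024,0.01],[0,0,0],40],[[0.025,0.02,0.007],[0,0,0],40],[[0.015,0.012,0.005],[0,0,0],40],[[0,0,0],[-0.085,-0.017,0.083],40],[[0,0,0],[-0.085,-0.017,0.083],40],[[0,0,0],[-0.085,-0.017,0.083],40],[[0,0,0],[-0.085,-0.017,0.083],40],[[0,0,0],[-0.085,-0.017,0.083],40],[[0,0,0],[0,0,0],40],[[0,0,0],[0,0,0],40]]'

```text
clock: 5.85
eef_pos: [532.7, -66.2, 178.8]
tcp_rot: [2.715, -0.005, 1.581]
contact_force: [0.9, 0.0, -1.9]
opening: 0.498
```

```bash
python3 - <<'E'
from rig import *
from h import *
s=sense();print(s["clock"],s["eef_pos"],s["opening"],s["contact_force"])
need(s,dk([22.5,-35,-14+17.4+80]),dR())
need(s,dk([22.5,-35,-14+17.4]),dR())
fs=[grab_frame(n) for n in("side","wrist")]
np.savez("pics/w2.npz",**fs[1]);np.savez("pics/s2.npz",**fs[0])
a=[cv2.cvtColor(f["pixels"],cv2.COLOR_RGB2BGR) for f in fs]
c=cv2.resize(a[0][120:232,195:310],(410,400),interpolation=cv2.INTER_CUBIC)
cv2.imwrite("pics/v2.png",np.hstack([c,cv2.resize(a[1],None,fx=.76,fy=.76)[:, :],][::1]) if 0 else np.hstack([c,cv2.copyMakeBorder(cv2.resize(a[1],(390,293)),0,107,0,0,0)]))
E
```

```text
5.85 [532.72727099 -66.19851153 178.76036171] 0.49849956422032266 [ 0.89895901  0.03888393 -1.88585323]
shift [-1.7  5.3 -3.5] turn [-0.009 -0.005 -0.001]
shift [-2.2  6.1 76.5] turn [-0.009 -0.005 -0.001]
```

View pics/v2.png

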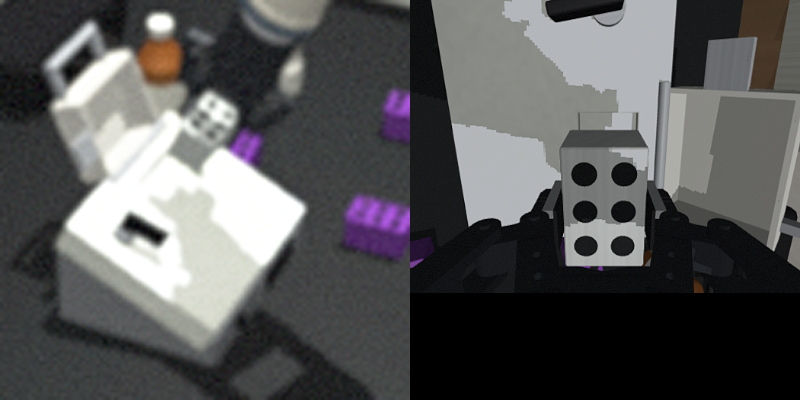

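Left half: the block is held tilted over the deck. Right half (wrist view): its six holes face the camera, and the well's +y edge shows above it at composite (580–637, 112). I'll check the model against that edge and find where the block sits in the jaws.

```bash
python3 - <<'E'
from rig import *
from h import *
f=dict(np.load("pics/w2.npz"));s=sense()
print("well +y corners model",proj(f,[dk([-3.5,4,0]),dk([48.5,4,0])]).round(1), "seen approx",(580-410)*1.313,(637-410)*1.313,112*1.311)
g=cv2.cvtColor(f["pixels"],cv2.COLOR_RGB2GRAY)
print("row160",[ (u,int(g[160,u])) for u in range(214,310,2) if abs(int(g[160,u+2])-int(g[160,u-2]))>15])
print("row col260",[(v,int(g[v,260])) for v in range(135,215)if abs(int(g[v+1,260])-int(g[v-1,260]))>12])
# tool-frame camera
R0=Ro.from_euler('xyz',s["tcp_rot"]).as_matrix();p0=s["eef_pos"]
def toolray(uv,z):
    d=R0.T@f["R"].T@np.linalg.inv(f["intrinsics"])@np.array([*uv,1.]);C=R0.T@(-f["R"].T@f["t"]-p0)
    return C+d*(z-C[2])/d[2]
for uv in((561,147),(645,147),(643,265),(566,265)):
    print(uv,toolray(((uv[0]-410)*1.313,uv[1]*1.311),-22.6).round(1))
E
```

```text
well +y corners model [[221.9 147.3]
 [300.7 147.3]] seen approx 223.20999999999998 298.051 146.832
row160 [(220, 130), (224, 136), (264, 132), (266, 183), (290, 188), (292, 136), (296, 122), (298, 66), (300, 176)]
row col260 [(146, 128), (148, 136), (165, 135), (166, 165), (167, 186), (169, 179), (170, 130), (171, 59), (192, 80), (193, 108)]
(561, 147) [ 36.5 -21.1 -22.6]
(645, 147) [ 36.5  19.8 -22.6]
(643, 265) [-32.5  21.8 -22.6]
(566, 265) [-32.5 -21.4 -22.6]
```

The well edge matches the model to 1–2 px. The block sits about 2 mm along tool +x in the jaws, so I'll correct for that and go down to about 18 mm above the floor.

Emit:
play_rows --moves '[[[-0.004,0.005,0.0],[-0.009,-0.005,0],40],[[0,0,0.015],[0,0,0],40],[[0,0,0.02],[0,0,0],40],[[0,0,0.015],[0,0,0],40],[[0,0,0.008],[0,0,0],40],[[0,0,0],[0,0,0],40],[[0,0,0],[0,0,0],40]]'

```text
clock: 6.65
eef_pos: [563.0, -70.2, 129.1]
tcp_rot: [2.702, -0.001, 1.577]
contact_force: [-0.0, -0.0, -3.2]
opening: 0.505
```

```bash
python3 - <<'E'
from rig import *
from h import *
s=sense();print(s["clock"],s["eef_pos"],s["opening"],s["contact_force"])
need(s,dk([22.5,-37,-14+17.4]),dR())
E
```

```text
6.65 [563.04558336 -70.214272   129.08179135] 0.5054638766478489 [-0.02342655 -0.02743641 -3.19709765]
shift [ 0.5 -1.2 18.8] turn [ 0.003  0.    -0.003]
```

Emit:
play_rows --moves '[[[0,-0.001,0.003],[0,0,0],40],[[0,0,0.003],[0,0,0],40],[[0,0,0.003],[0,0,0],40],[[0,0,0.003],[0,0,0],40],[[0,0,0.002],[0,0,0],40],[[0,0,0.002],[0,0,0],40],[[0,0,0],[0,0,0],40],[[0,0,0],[0,0,0],40]]'

```text
clock: 7.45
eef_pos: [568.6, -70.1, 113.9]
tcp_rot: [2.702, -0.001, 1.576]
contact_force: [-0.8, 0.1, -3.2]
opening: 0.505
```

```bash
python3 - <<'E'
from rig import *
from h import *
s=sense();print(s["clock"],s["eef_pos"],s["opening"],s["contact_force"])
need(s,dk([22.5,-37,-14+17.4]),dR())
E
```

```text
7.45 [568.63758069 -70.08307856 113.88414138] 0.5045722119043051 [-0.82886344  0.09356917 -3.16277543]
shift [0.4 0.2 2.6] turn [ 0.003  0.    -0.003]
```

No contact on the rim so far (force unchanged). Going down the last few millimetres.

Emit:
play_rows --moves '[[[0,0,0.001],[0,0,0],40],[[0,0,0.001],[0,0,0],40],[[0,0,0.001],[0,0,0],40],[[0,0,0],[0,0,0],40]]'

```text
clock: 7.85
eef_pos: [569.7, -70.1, 111.9]
tcp_rot: [2.702, -0.001, 1.576]
contact_force: [-8.5, -0.0, 12.3]
opening: 0.503
```

```bash
python3 - <<'E'
from rig import *
from h import *
s=sense();print(s["clock"],s["eef_pos"],s["opening"],s["contact_force"])
need(s,dk([22.5,-37,-14+17.4]),dR())
E
```

```text
7.85 [569.74552871 -70.05885218 111.90374653] 0.5029804826896276 [-8.45621001 -0.01412302 12.25395544]
shift [0.4 0.1 0.4] turn [ 0.003  0.    -0.003]
```

There is contact along the deck normal (about 15 N) within 0.4 mm of the expected depth, so the block is on the floor. Releasing and backing off.

Emit:
play_rows --moves '[[[0,0,0],[0,0,0],54],[[0,0,0],[0,0,0],60],[[0,0,0],[0,0,0],65],[[0,0,0],[0,0,0],65],[[0,0,-0.01],[0,0,0],65],[[0,0,-0.02],[0,0,0],65],[[0,0,-0.04],[0,0,0],65],[[0,0,-0.05],[0,0,0],65],[[0,0,-0.05],[0,0,0],65],[[0,0,0],[0,0,0],65],[[0,0,0],[0,0,0],65]]'

```text
clock: 8.95
eef_pos: [497.8, -70.9, 267.3]
tcp_rot: [2.698, 0.0, 1.576]
contact_force: [-0.2, -0.6, -0.4]
opening: 0.65
```

```bash
python3 - <<'E'
from rig import *
from h import *
s=sense();print(s["clock"],s["eef_pos"],s["qpos"].round(2),s["contact_force"])
fs=[grab_frame(n) for n in("side","scene","wrist")]
for n,f in zip(("s3","c3","w3"),fs): np.savez(f"pics/{n}.npz",**f)
a=[cv2.cvtColor(f["pixels"],cv2.COLOR_RGB2BGR) for f in fs]
c=cv2.resize(a[0][115:215,195:295],(400,400),interpolation=cv2.INTER_CUBIC)
w=cv2.copyMakeBorder(cv2.resize(a[2],(400,300)),0,100,0,0,0)
cv2.imwrite("pics/v3.png",np.hstack([c,w]))
th=2.42
def hnd(th): # handle deck coords
    return [70-133*np.cos(th)+30*np.sin(th),-35,133*np.sin(th)+30*np.cos(th)]
print("handle",dk(hnd(2.42)),proj(fs[0],dk(hnd(2.42))),proj(fs[1],dk(hnd(2.42))))
E
```

```text
8.95 [497.78430457 -70.91931742 267.25273432] [-0.21 -0.09  2.15  0.15  0.65 -0.31] [-0.17203911 -0.63733881 -0.35201429]
handle [695.28481727 -66.54340497 238.37038789] [[214.20883297 134.09444362]] [[196.87620715 204.53949797]]
```

View pics/v3.png

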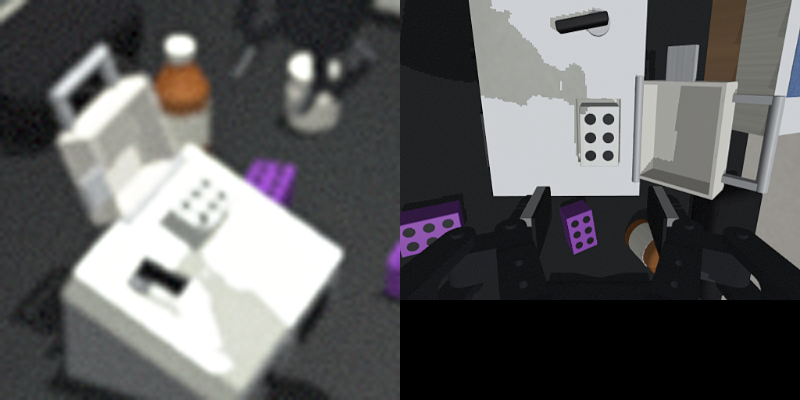

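The block sits flat in the well with even margins (wrist view, composite 600,133). The hood is still open, and its bar, at about (215,133) in the side image, is within 1.5 px of the model. Next: straighten the tool, rise, and go over the handle.

Emit:
play_rows --moves '[[[0,0,0],[0.11,0,0],65],[[0,0,0],[0.11,0,0],65],[[0,0,0],[0.11,0,0],65],[[0,0,0],[0.11,0,0],65],[[0,0,-0.03],[0,0,0],65],[[0,0.02,-0.03],[0,0,0],65],[[0,0.04,0],[0,0,0],65],[[0,0.04,0],[0,0,0],65],[[0.002,0.04,0],[0,0,0],65],[[0.002,0.04,0],[0,0,0],65],[[0,0.017,0],[0,0,0],65],[[0,0,0],[0,0,0],65],[[0,0,0],[0,0,0],65]]'

```text
clock: 10.4
eef_pos: [694.0, -65.5, 322.4]
tcp_rot: [-3.137, -0.001, 1.577]
contact_force: [-0.4, 0.1, -0.3]
opening: 0.652
```

```bash
python3 - <<'E'
from rig import *
from h import *
s=sense();print(s["clock"],s["eef_pos"],s["tcp_rot"])
need(s,[695.3,-66.5,226],dR(np.radians(25)))
f=grab_frame("wrist");np.savez("pics/w4.npz",**f);cv2.imwrite("pics/w4.png",cv2.cvtColor(f["pixels"],cv2.COLOR_RGB2BGR))
R,t=deckT(*HT)
h=np.array([70-133*np.cos(2.42)+30*np.sin(2.42),0,133*np.sin(2.42)+30*np.cos(2.42)])
print(proj(f,[dk(h+[0,y,0]) for y in(-73,-35,3)]).round(0).tolist())
E
```

```text
10.4 [693.9639395  -65.47371226 322.37895761] [-3.13670402e+00 -1.37977270e-03  1.57653113e+00]
shift [-1.2  1.8 96.4] turn [-0.005 -0.001 -0.003]
[[257.0, 250.0], [257.0, 200.0], [257.0, 147.0]]
```

View pics/w4.png

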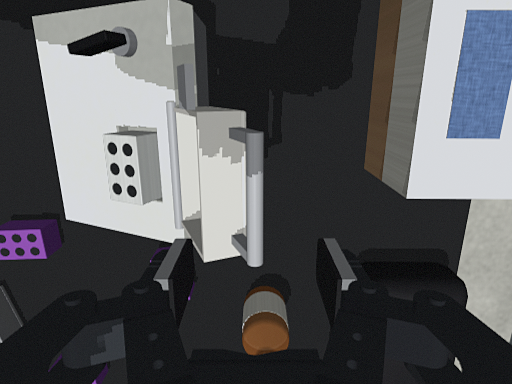

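The wrist view shows the bar at (256, 133–263), which matches the prediction at (257, 147–250). Descending and pinching.

Emit:
play_rows --moves '[[[-0.001,0.002,0.02],[0,0,0],65],[[0,0,0.03],[0,0,0],65],[[0,0,0.025],[0,0,0],65],[[0,0,0.015],[0,0,0],65],[[0,0,0.006],[0,0,0],65],[[0,0,0],[0,0,0],65],[[0,0,0],[0,0,0],40],[[0,0,0],[0,0,0],25],[[0,0,0],[0,0,0],5],[[0,0,0],[0,0,0],5],[[0,0,0],[0,0,0],5],[[0,0,0],[0,0,0],5],[[0,0,0],[0,0,0],5],[[0,0,0],[0,0,0],5]]' --squeeze 40

```text
clock: 11.85
eef_pos: [693.7, -66.6, 230.1]
tcp_rot: [-3.135, -0.001, 1.576]
contact_force: [-14.9, 0.1, 10.7]
opening: 0.124
```

```bash
cat >> h.py <<'E'
def hnd(th,off=0.):
    return dk([70-133*np.cos(th)+30*np.sin(th),-35,133*np.sin(th)+30*np.cos(th)])
E
python3 - <<'E'
from rig import *
from h import *
s=sense();print(s["clock"],s["eef_pos"],s["tcp_rot"],s["opening"],s["contact_force"])
for th in np.arange(2.42,-.01,-.1):
    d=hnd(th)-hnd(2.42); print(round(th,2),d.round(1))
print(hnd(0)-hnd(2.42))
E
```

```text
11.85 [693.71423318 -66.58309011 230.05024948] [-3.13514293e+00 -1.09060798e-03  1.57636593e+00] 0.12407263195011758 [-14.90229936   0.09436022  10.7183827 ]
2.42 [0. 0. 0.]
2.32 [-11.4  -0.1   7.5]
2.22 [-23.4  -0.2  13.9]
2.12 [-36.1  -0.3  19. ]
2.02 [-49.1  -0.4  22.8]
1.92 [-62.5  -0.5  25.3]
1.82 [-76.1  -0.7  26.5]
1.72 [-89.7  -0.8  26.3]
1.62 [-103.3   -0.9   24.7]
1.52 [-116.6   -1.    21.8]
1.42 [-129.5   -1.1   17.6]
1.32 [-142.    -1.2   12.1]
1.22 [-153.9   -1.3    5.3]
1.12 [-165.    -1.4   -2.5]
1.02 [-175.3   -1.5  -11.5]
0.92 [-184.6   -1.6  -21.4]
0.82 [-192.9   -1.7  -32.2]
0.72 [-200.1   -1.7  -43.8]
0.62 [-206.1   -1.8  -56. ]
0.52 [-210.9   -1.8  -68.8]
0.42 [-214.3   -1.9  -82. ]
0.32 [-216.4   -1.9  -95.4]
0.22 [-217.2   -1.9 -109. ]
0.12 [-216.6   -1.9 -122.6]
0.02 [-214.6   -1.9 -136.1]
[-214.05361889   -1.86231347 -138.80610477]
```

```bash
cat >> h.py <<'E'
def rows(ths,taus,L,q=.001):
    "rounded row deltas along hood arc; tool tilt tau, bar L mm behind TCP"
    tc=lambda th,ta: hnd(th)+L*np.array([np.sin(ta),0,-np.cos(ta)])
    A=lambda ta: down(np.pi/2+.005,ta)
    p=tc(ths[0],taus[0]); o=[]
    for i in range(1,len(ths)):
        d=A(taus[i-1]).T@(tc(ths[i],taus[i])-p)/1000; d=np.round(d/q)*q
        p=p+A(taus[i-1])@d*1000
        o.append(f"[[{d[0]:g}, {d[1]:.4g}, {d[2]:.4g}], [{-(taus[i]-taus[i-1]):.3g}, 0, 0], 5]")
    print("["+", ".join(o)+"]")
E
python3 - <<'E'
from h import *
th=np.linspace(2.42,1.5,16); rows(th,0*th,9)
th=np.linspace(1.5,.55,17); rows(th,np.r_[0,np.arange(1,17)*.02],9)
E
```

```text
[[[-0, -0.007, -0.005], [-0, 0, 0], 5], [[-0, -0.007, -0.004], [-0, 0, 0], 5], [[-0, -0.007, -0.004], [-0, 0, 0], 5], [[-0, -0.008, -0.003], [-0, 0, 0], 5], [[-0, -0.008, -0.003], [-0, 0, 0], 5], [[-0, -0.008, -0.003], [-0, 0, 0], 5], [[-0, -0.008, -0.002], [-0, 0, 0], 5], [[-0, -0.008, -0.001], [-0, 0, 0], 5], [[-0, -0.009, -0.001], [-0, 0, 0], 5], [[-0, -0.008, -0.001], [-0, 0, 0], 5], [[-0, -0.008, 0.001], [-0, 0, 0], 5], [[-0, -0.009, 0], [-0, 0, 0], 5], [[-0, -0.008, 0.001], [-0, 0, 0], 5], [[-0, -0.008, 0.002], [-0, 0, 0], 5], [[-0, -0.008, 0.002], [-0, 0, 0], 5]]
[[[-0, -0.008, 0.003], [-0.02, 0, 0], 5], [[-0, -0.007, 0.002], [-0.02, 0, 0], 5], [[-0, -0.007, 0.003], [-0.02, 0, 0], 5], [[-0, -0.007, 0.004], [-0.02, 0, 0], 5], [[-0, -0.007, 0.003], [-0.02, 0, 0], 5], [[-0, -0.007, 0.004], [-0.02, 0, 0], 5], [[-0, -0.007, 0.005], [-0.02, 0, 0], 5], [[-0, -0.007, 0.004], [-0.02, 0, 0], 5], [[-0, -0.006, 0.005], [-0.02, 0, 0], 5], [[-0, -0.006, 0.005], [-0.02, 0, 0], 5], [[-0, -0.006, 0.005], [-0.02, 0, 0], 5], [[-0, -0.006, 0.006], [-0.02, 0, 0], 5], [[-0, -0.005, 0.005], [-0.02, 0, 0], 5], [[-0, -0.006, 0.006], [-0.02, 0, 0], 5], [[-0, -0.005, 0.007], [-0.02, 0, 0], 5], [[-0, -0.005, 0.006], [-0.02, 0, 0], 5]]
```

Emit:
play_rows --moves '[[[0,-0.007,-0.005],[0,0,0],5],[[0,-0.007,-0.004],[0,0,0],5],[[0,-0.007,-0.004],[0,0,0],5],[[0,-0.008,-0.003],[0,0,0],5],[[0,-0.008,-0.003],[0,0,0],5],[[0,-0.008,-0.003],[0,0,0],5],[[0,-0.008,-0.002],[0,0,0],5],[[0,-0.008,-0.001],[0,0,0],5],[[0,-0.009,-0.001],[0,0,0],5],[[0,-0.008,-0.001],[0,0,0],5],[[0,-0.008,0.001],[0,0,0],5],[[0,-0.009,0],[0,0,0],5],[[0,-0.008,0.001],[0,0,0],5],[[0,-0.008,0.002],[0,0,0],5],[[0,-0.008,0.002],[0,0,0],5],[[0,0,0],[0,0,0],5]]'

```text
clock: 13.45
eef_pos: [576.2, -67.5, 251.3]
tcp_rot: [-3.141, -0.0, 1.576]
contact_force: [-2.4, -1.7, 9.2]
opening: 0.12
```

```bash
python3 - <<'E'
from rig import *
from h import *
s=sense();print(s["clock"],s["eef_pos"],s["tcp_rot"],s["opening"],s["contact_force"],hnd(1.5))
E
```

```text
13.45 [576.17918012 -67.45532789 251.282149  ] [-3.14054294e+00 -4.98567977e-04  1.57631785e+00] 0.12045336052130988 [-2.38835073 -1.68220892  9.20353956] [576.07535819 -67.58055343 259.41432775]
```

The bar is tracking the arc with small forces. Continuing past balance.

Emit:
play_rows --moves '[[[0,-0.008,0.003],[-0.02,0,0],5],[[0,-0.007,0.002],[-0.02,0,0],5],[[0,-0.007,0.003],[-0.02,0,0],5],[[0,-0.007,0.004],[-0.02,0,0],5],[[0,-0.007,0.003],[-0.02,0,0],5],[[0,-0.007,0.004],[-0.02,0,0],5],[[0,-0.007,0.005],[-0.02,0,0],5],[[0,-0.007,0.004],[-0.02,0,0],5],[[0,-0.006,0.005],[-0.02,0,0],5],[[0,-0.006,0.005],[-0.02,0,0],5],[[0,-0.006,0.005],[-0.02,0,0],5],[[0,-0.006,0.006],[-0.02,0,0],5],[[0,-0.005,0.005],[-0.02,0,0],5],[[0,-0.006,0.006],[-0.02,0,0],5],[[0,-0.005,0.007],[-0.02,0,0],5],[[0,-0.005,0.006],[-0.02,0,0],5],[[0,0,0],[0,0,0],5]]'

```text
clock: 15.15
eef_pos: [487.2, -67.6, 163.3]
tcp_rot: [2.825, -0.001, 1.576]
contact_force: [-3.6, -4.2, 0.7]
opening: 0.113
```

```bash
python3 - <<'E'
from rig import *
from h import *
s=sense();print(s["clock"],s["eef_pos"],s["tcp_rot"],s["opening"],s["contact_force"])
R0=Ro.from_euler('xyz',s["tcp_rot"]).as_matrix()
b=s["eef_pos"]-9*R0[:,2];h=dk([70,-35,0]);R,_=deckT(*HT);v=R.T@(b-h);print("bar",b,"th",np.arctan2(v[2],-v[0])-np.arctan2(30,133),"rad",np.hypot(v[0],v[2]),hnd(.55))
th=np.linspace(.55,.03,16); rows(th,np.r_[np.arange(7)*.02+.32,[.436]*9],9)
E
```

```text
15.15 [487.18872822 -67.59531673 163.28331453] [ 2.82517505e+00 -1.25125284e-03  1.57609032e+00] 0.11299766028185332 [-3.60734053 -4.16440906  0.72394335]
bar [484.38834805 -67.62084443 171.83651389] th 0.5355536059265202 rad 137.05760748016874 [485.70948276 -68.36675638 173.47495062]
[[[0, -0.003, 0.004], [-0.02, 0, 0], 5], [[0, -0.002, 0.004], [-0.02, 0, 0], 5], [[0, -0.003, 0.004], [-0.02, 0, 0], 5], [[0, -0.002, 0.003], [-0.02, 0, 0], 5], [[0, -0.003, 0.004], [-0.02, 0, 0], 5], [[0, -0.002, 0.004], [-0.02, 0, 0], 5], [[0, -0.002, 0.004], [0.004, 0, 0], 5], [[0, -0.003, 0.005], [-0, 0, 0], 5], [[0, -0.002, 0.004], [-0, 0, 0], 5], [[0, -0.002, 0.004], [-0, 0, 0], 5], [[0, -0.002, 0.004], [-0, 0, 0], 5], [[0, -0.002, 0.005], [-0, 0, 0], 5], [[0, -0.001, 0.004], [-0, 0, 0], 5], [[0, -0.002, 0.005], [-0, 0, 0], 5], [[0, -0.001, 0.004], [-0, 0, 0], 5]]
```

Emit:
play_rows --moves '[[[0,-0.003,0.004],[-0.02,0,0],5],[[0,-0.002,0.004],[-0.02,0,0],5],[[0,-0.003,0.004],[-0.02,0,0],5],[[0,-0.002,0.003],[-0.02,0,0],5],[[0,-0.003,0.004],[-0.02,0,0],5],[[0,-0.002,0.004],[-0.016,0,0],5],[[0,-0.002,0.004],[0,0,0],5],[[0,-0.003,0.005],[0,0,0],5],[[0,-0.002,0.004],[0,0,0],5],[[0,-0.002,0.004],[0,0,0],5],[[0,-0.002,0.004],[0,0,0],5],[[0,-0.002,0.004],[0,0,0],5],[[0,-0.001,0.003],[0,0,0],5],[[0,-0.002,0.003],[0,0,0],5],[[0,-0.001,0.002],[0,0,0],5],[[0,0,0],[0,0,0],5]]'

```text
clock: 16.75
eef_pos: [482.2, -67.3, 100.4]
tcp_rot: [2.707, -0.002, 1.577]
contact_force: [-0.6, -0.1, -1.8]
opening: 0.118
```

```bash
cat >> h.py <<'E'
def hood(s,L=9):
    R0=Ro.from_euler('xyz',s["tcp_rot"]).as_matrix()
    b=s["eef_pos"]-L*R0[:,2];h=dk([70,-35,0]);R,_=deckT(*HT);v=R.T@(b-h)
    print("th",np.arctan2(v[2],-v[0])-np.arctan2(30,133),"rad",np.hypot(v[0],v[2]),"bar rel hinge deck",v.round(1))
E
python3 - <<'E'
from rig import *
from h import *
s=sense();print(s["clock"],s["eef_pos"],s["tcp_rot"],s["opening"],s["contact_force"]);hood(s)
f=grab_frame("side")
np.savez("pics/s5.npz",**f)
for th in(0,.05,.1,.2):print(th,proj(f,hnd(th)).round(1))
E
```

```text
16.75 [482.24269577 -67.26081193 100.41019101] [ 2.70707164e+00 -1.76186072e-03  1.57651291e+00] 0.11776137104184556 [-0.64364898 -0.14018423 -1.79783923]
th 0.0683848795833728 rad 137.4491328103714 bar rel hinge deck [-131.7    1.1   39.3]
0 [[263.7 177.7]]
0.05 [[264.1 176.4]]
0.1 [[264.4 175.1]]
0.2 [[264.7 172.3]]
```

Emit:
play_rows --moves '[[[0,0,0.001],[0,0,0],5],[[0,0,0.001],[0,0,0],5],[[0,0,0.001],[0,0,0],5],[[0,0,0.001],[0,0,0],5],[[0,0,0.001],[0,0,0],5],[[0,0,0.001],[0,0,0],5],[[0,0,0],[0,0,0],5],[[0,0,0],[0,0,0],5]]'

```text
clock: 17.6
eef_pos: [483.3, -67.2, 94.1]
tcp_rot: [2.709, -0.002, 1.577]
contact_force: [-5.4, -2.8, -1.7]
opening: 0.119
```

```bash
python3 - <<'E'
from rig import *
from h import *
s=sense();print(s["opening"],s["contact_force"]);hood(s)
E
```

```text
0.11888061235614161 [-5.43519417 -2.75961134 -1.67170248]
th 0.02187882687086959 rad 137.46182102952076 bar rel hinge deck [-133.4    1.2   33.2]
```

Emit:
play_rows --moves '[[[0,0,0.001],[0,0,0],5],[[0,0,0.001],[0,0,0],5],[[0,0,0.001],[0,0,0],5],[[0,0,0],[0,0,0],5],[[0,0,0],[0,0,0],5]]'

```text
clock: 18.1
eef_pos: [483.9, -67.1, 91.1]
tcp_rot: [2.71, -0.002, 1.577]
contact_force: [-8.3, -4.7, -2.1]
opening: 0.124
```

```bash
python3 - <<'E'
from rig import *
from h import *
s=sense();print(s["opening"],s["contact_force"]);hood(s)
E
```

```text
0.12448193582563097 [-8.33220029 -4.67036062 -2.07789199]
th -0.0006515955904313198 rad 137.44264142476737 bar rel hinge deck [-134.1    1.2   30.2]
```

Emit:
play_rows --moves '[[[0,0,0.001],[0,0,0],5],[[0,0,0.001],[0,0,0],5],[[0,0,0],[0,0,0],5],[[0,0,0],[0,0,0],5]]'

```text
clock: 18.5
eef_pos: [484.4, -67.1, 89.0]
tcp_rot: [2.711, -0.002, 1.577]
contact_force: [-8.5, -5.8, -3.8]
opening: 0.119
```

```bash
python3 - <<'E'
from rig import *
from h import *
s=sense();print(s["opening"],s["contact_force"]);hood(s)
E
```

```text
0.11872201075323698 [-8.4771966  -5.80945567 -3.82209667]
th -0.016061308879312203 rad 137.43400003544016 bar rel hinge deck [-134.5    1.3   28.1]
```

Emit:
play_rows --moves '[[[0,0,0.001],[0,0,0],5],[[0,0,0.001],[0,0,0],5],[[0,0,0.001],[0,0,0],5],[[0,0,0],[0,0,0],5],[[0,0,0],[0,0,0],5]]'

```text
clock: 19.0
eef_pos: [485.1, -66.9, 87.3]
tcp_rot: [2.71, -0.003, 1.577]
contact_force: [-27.7, -4.9, 28.9]
opening: 0.116
```

```bash
python3 - <<'E'
from rig import *
from h import *
s=sense();print(s["opening"],s["contact_force"]);hood(s)
fs=[grab_frame(n) for n in("side","scene")]
a=[cv2.cvtColor(f["pixels"],cv2.COLOR_RGB2BGR) for f in fs]
cv2.imwrite("pics/v6.png",np.hstack([cv2.resize(i,(400,400),interpolation=cv2.INTER_CUBIC) for i in(a[0][130:220,205:295],a[1][165:255,180:270])]))
E
```

```text
0.11567441164805516 [-27.68139251  -4.94436195  28.88454085]
th -0.029325669659459347 rad 137.1558168670889 bar rel hinge deck [-134.6    1.4   26.2]
```

View pics/v6.png

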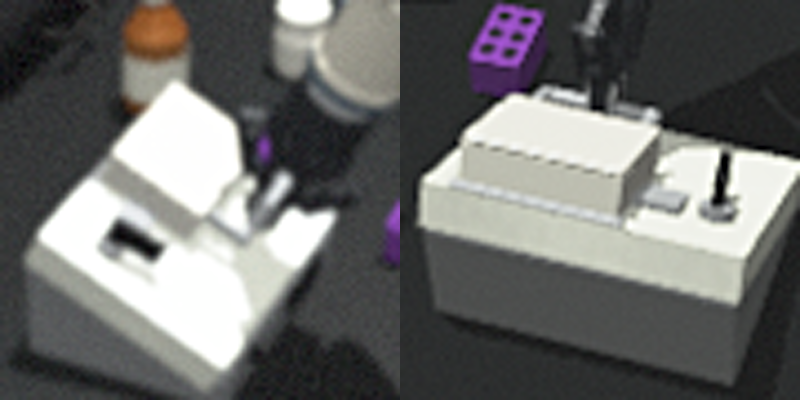

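Both views show the hood flat on the deck with its tongue out beside the turnbutton. The normal force has risen to about 38 N, so it is seated. I'll ease off, open a little and withdraw.

Emit:
play_rows --moves '[[[0,0,-0.001],[0,0,0],5],[[0,0,-0.001],[0,0,0],5],[[0,0,0],[0,0,0],20],[[0,0,0],[0,0,0],32],[[0,0,0],[0,0,0],32],[[0,0,0],[0,0,0],32],[[0,0,-0.01],[0,0,0],32],[[0,0,-0.02],[0,0,0],32],[[0,0,-0.03],[0,0,0],32],[[0,0,-0.03],[0,0,0],20],[[0,0,0],[0,0,0],0],[[0,0,0],[0,0,0],0],[[0,0,0],[0,0,0],0],[[0,0,0],[0,0,0],0]]'

```text
clock: 20.5
eef_pos: [449.2, -67.7, 170.2]
tcp_rot: [2.708, -0.002, 1.576]
contact_force: [-0.5, 0.3, -1.5]
opening: -0.001
```

```bash
python3 - <<'E'
from rig import *
from h import *
s=sense();print(s["clock"],s["eef_pos"],s["opening"],s["contact_force"])
R,t=deckT(*HT);print("tcp in deck",R.T@(s["eef_pos"]-t)); need(s,dk([-5,130,60]),dR())
f=grab_frame("wrist");np.savez("pics/w7.npz",**f);cv2.imwrite("pics/w7.png",cv2.cvtColor(f["pixels"],cv2.COLOR_RGB2BGR))
for a in(0,.2,.35):print(a,proj(f,[dk([22.5-42*np.cos(a),85-42*np.sin(a),z]) for z in(36,)]).round(0))
print(proj(f,dk([22.5,85,36])))
E
```

```text
20.5 [449.24788374 -67.65468936 170.22517659] -0.0008083711464024502 [-0.51746111  0.3424042  -1.48374247]
tcp in deck [-62.11712445 -33.97074802 107.55397795]
shift [164.2  56.7  47.4] turn [-0.003 -0.    -0.003]
0 [[329.   6.]]
0.2 [[329.  22.]]
0.35 [[332.  33.]]
[[402.79378818   5.44115324]]
```

View pics/w7.png

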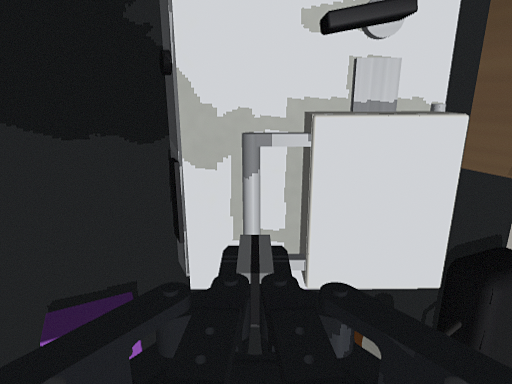

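The wrist view shows the hood shut flat, the bar free, the tongue at (375,85), and the turnbutton at (370,15) with its tip near (326,22), i.e. about 0.2 rad. I'll go round to its +y side and lower the closed fingers.

Emit:
play_rows --moves '[[[0.02,0.008,0],[0,0,0],0],[[0.03,0.011,0],[0,0,0],0],[[0.03,0.011,0],[0,0,0],0],[[0.03,0.011,0],[0,0,0],0],[[0.02,0.006,0],[0,0,0],0],[[0.009,0.003,0],[0,0,0],0],[[0,0,0.02],[0,0,0],0],[[0,0,0.03],[0,0,0],0],[[0,0,0.02],[0,0,0],0],[[0,0,0.01],[0,0,0],0],[[0,0,0.006],[0,0,0],0],[[0,0,0],[0,0,0],0],[[0,0,0],[0,0,0],0]]' --squeeze 60

```text
clock: 21.85
eef_pos: [530.4, 71.7, 114.9]
tcp_rot: [2.706, -0.001, 1.576]
contact_force: [-0.7, -0.6, 0.3]
opening: -0.004
```

```bash
python3 - <<'E'
from rig import *
from h import *
s=sense();print(s["clock"],s["eef_pos"],s["opening"],s["contact_force"])
R,t=deckT(*HT);p=R.T@(s["eef_pos"]-t);print("tcp in deck",p)
for a in np.r_[.2:1.571:.1371]:
    d=np.array([-np.cos(a),-np.sin(a)]);v=np.array([np.sin(a),-np.cos(a)])
    h=5+11*np.cos(a)+14.5*np.sin(a)
    c=np.array([22.5,85])+32*d-h*v; print(round(a,2),c.round(1),"tool x,y step",(c-p[:2])[::-1].round(1)); p[:2]=c
E
```

```text
21.85 [530.36042794  71.67616852 114.93332207] -0.004249764790186588 [-0.72557827 -0.60931248  0.29696067]
tcp in deck [-10.87573061 104.64916669  22.65191222]
0.2 [-12.6  96.9] tool x,y step [-7.7 -1.7]
0.34 [-14.4  93.5] tool x,y step [-3.5 -1.8]
0.47 [-15.7  89.4] tool x,y step [-4.  -1.4]
0.61 [-16.5  84.9] tool x,y step [-4.5 -0.8]
0.75 [-16.6  80. ] tool x,y step [-4.9 -0. ]
0.89 [-15.7  74.9] tool x,y step [-5.1  0.8]
1.02 [-13.9  69.7] tool x,y step [-5.2  1.8]
1.16 [-11.1  64.7] tool x,y step [-5.   2.8]
1.3 [-7.3 60.1] tool x,y step [-4.6  3.8]
1.43 [-2.5 56.1] tool x,y step [-4.   4.7]
```

Emit:
play_rows --moves '[[[0,0,0.005],[0,0,0],0],[[-0.004,-0.001,0],[0,0,0],0],[[-0.004,-0.001,0],[0,0,0],0],[[-0.003,-0.002,0],[0,0,0],0],[[-0.004,-0.001,0],[0,0,0],0],[[-0.005,-0.001,0],[0,0,0],0],[[-0.005,0,0],[0,0,0],0],[[-0.005,0.001,0],[0,0,0],0],[[-0.005,0.002,0],[0,0,0],0],[[-0.005,0.003,0],[0,0,0],0],[[-0.005,0.004,0],[0,0,0],0],[[-0.004,0.004,0],[0,0,0],0],[[-0.003,0.003,0],[0,0,0],0],[[0,0,0],[0,0,0],0]]'

```text
clock: 23.25
eef_pos: [542.8, 19.3, 114.6]
tcp_rot: [2.706, -0.001, 1.576]
contact_force: [0.1, -0.3, 0.4]
opening: -0.001
```

```bash
python3 - <<'E'
from rig import *
from h import *
s=sense();print(s["clock"],s["opening"],s["contact_force"])
R,t=deckT(*HT);p=R.T@(s["eef_pos"]-t);print("tcp in deck",p,R.T@s["contact_force"])
E
```

```text
23.25 -0.0009532822945020892 [ 0.14333097 -0.31685357  0.37627092]
tcp in deck [-0.17180282 52.14454673 17.33403232] [ 0.28641771 -0.31808854  0.28161026]
```

Now pushing uphill to the stop.

Emit:
play_rows --moves '[[[0,0.002,0],[0,0,0],0],[[0,0.002,0],[0,0,0],0],[[0,0.002,0],[0,0,0],0],[[0,0.001,0],[0,0,0],0],[[0,0,0],[0,0,0],0],[[0,0,0],[0,0,0],0]]'

```text
clock: 23.85
eef_pos: [545.4, 19.6, 115.5]
tcp_rot: [2.714, -0.001, 1.576]
contact_force: [-11.2, -1.6, 1.7]
opening: -0.0
```

```bash
python3 - <<'E'
from rig import *
from h import *
s=sense();print(s["clock"])
R,t=deckT(*HT);p=R.T@(s["eef_pos"]-t);print("tcp in deck",p,R.T@s["contact_force"])
f=grab_frame("scene");np.savez("pics/c8.npz",**f)
for a in(1.2,1.4,1.57):print(a,proj(f,dk([22.5-42*np.cos(a),85-42*np.sin(a),36])).round(1))
E
```

```text
23.85
tcp in deck [ 2.62134181 52.45134945 17.02847475] [-9.46857213 -1.50211608  6.3137886 ]
1.2 [[241.3 198.5]]
1.4 [[240.  199.2]]
1.57 [[239.1 200. ]]
```

Emit:
play_rows --moves '[[[0,0.001,0],[0,0,0],0],[[0,0.001,0],[0,0,0],0],[[0,0,0],[0,0,0],0],[[0,0,0],[0,0,0],0]]'

```text
clock: 24.3
eef_pos: [545.6, 19.5, 115.5]
tcp_rot: [2.717, -0.0, 1.576]
contact_force: [-16.6, -2.1, 3.3]
opening: 0.002
```

```bash
python3 - <<'E'
from rig import *
from h import *
s=sense();print(s["clock"])
R,t=deckT(*HT);p=R.T@(s["eef_pos"]-t);print("tcp in deck",p,R.T@s["contact_force"])
E
```

```text
24.3
tcp in deck [ 2.75740211 52.3891179  16.90582573] [-13.70042988  -1.96620956  10.05049155]
```

Two more millimetres moved it only 0.1 mm and the force rose, so the turnbutton is at its stop. Backing off downhill, then up.

Emit:
play_rows --moves '[[[0,-0.01,0],[0,0,0],0],[[0,-0.01,0],[0,0,0],0],[[0,0,-0.02],[0,0,0],0],[[0,0,-0.04],[0,0,0],0],[[0,0,-0.04],[0,0,0],0],[[0,-0.03,-0.03],[0,0,0],0],[[0,-0.03,0],[0,0,0],0],[[0,0,0],[0,0,0],0],[[0,0,0],[0,0,0],0]]'

```text
clock: 25.2
eef_pos: [423.7, 19.1, 202.9]
tcp_rot: [2.705, -0.001, 1.577]
contact_force: [0.4, -0.0, -0.5]
opening: 0.004
```

```bash
python3 - <<'E'
from rig import *
from h import *
s=sense();print(s["clock"],s["contact_force"])
fs=[grab_frame(n) for n in("wrist","scene")]
a=[cv2.cvtColor(f["pixels"],cv2.COLOR_RGB2BGR) for f in fs]
cv2.imwrite("pics/v9.png",np.hstack([cv2.copyMakeBorder(cv2.resize(a[0],(400,300)),0,100,0,0,0),cv2.resize(a[1][140:260,160:280],(400,400),interpolation=cv2.INTER_CUBIC)]))
# wing angle from black pixels on white deck, wrist view, at wing top
print(proj(fs[0],[dk([22.5-42*np.cos(q),85-42*np.sin(q),36]) for q in(1.3,1.57)]+[dk([22.5,85,36])]).round(0).tolist())
# bystanders: differences scene before/after
b=np.load("pics/scene0.npz")["pixels"];d=(np.abs(b.astype(int)-fs[1]["pixels"]).max(2)>70).astype(np.uint8)
d=cv2.morphologyEx(d,cv2.MORPH_OPEN,np.ones((3,3)))
print([cv2.boundingRect(c) for c in cv2.findContours(d,0,2)[0]])
E
```

```text
25.2 [ 0.41964051 -0.04957252 -0.45330476]
[[358.0, 198.0], [372.0, 200.0], [378.0, 147.0]]
[(234, 213, 3, 3), (212, 210, 4, 4), (185, 209, 43, 16), (181, 205, 3, 4), (265, 201, 5, 3), (238, 201, 13, 9), (252, 200, 3, 3), (229, 198, 9, 14), (182, 196, 10, 7), (211, 184, 26, 9), (153, 180, 3, 9), (169, 179, 4, 9), (157, 179, 10, 10), (290, 111, 3, 3), (251, 111, 22, 36), (279, 105, 9, 8), (254, 105, 3, 3), (251, 81, 20, 20), (268, 66, 3, 3), (101, 63, 4, 4), (299, 43, 11, 30), (297, 35, 3, 3), (249, 0, 52, 55), (136, 0, 6, 3)]
```

View pics/v9.png

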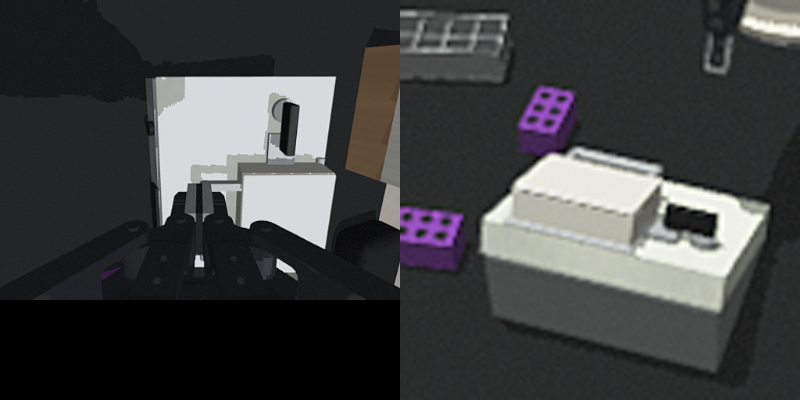

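The wing lies across the tongue: its tip is at about (371,198) in the wrist image, against (372,200) predicted for 1.57. The hood is shut, and the only image changes are at the heater, the arm and the spot the block left. Handing in.

```bash
python3 -c "
from rig import *
print(sign_off())"
```

```text
the job is handed in; nothing more can be done
None
```

The job is done and handed in at about 25 s of the 67 s allowed. The rectangular aluminium block is in the well, the hood is shut, and the turnbutton is across the tongue.

- **Block:** it touched the floor of the well within 0.4 mm of the expected depth, with about 15 N along the deck normal. The wrist picture showed it sitting flat with even margins.
- **Hood:** I held it by its bar all the way over and lowered the last stretch about 1 mm at a time. It seated at a peak of about 38 N, applied through the fingertips, and both camera views then showed it flat. One reading disagreed: contact came about 4 mm lower than I had calculated, probably because the bar slid in the pinch.
- **Turnbutton:** two more millimetres of push moved it only 0.1 mm while the force rose, so it is at its stop. Its tip is within 2 px of where 1.57 rad puts it.
- **Rest of the bench:** comparing pictures before and after shows changes only at the heater, the arm and the spot the block left. The arm was clear and touching nothing at hand-in.

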